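Clip the snap hook into a cover's lifting eye and prove it

TASK

Pick up the steel snap hook and push its mouth sideways onto the lifting eye on the nozzle cover, gently, until the eye's bar has forced the sprung gate in, passed it, and the gate has sprung shut. Then prove it is caught: pull straight up with a steady 15 N for about a second. Finally set it down gently and leave it standing upright on the cover by itself, the bar still caught behind the shut gate, never pressing or pulling with more than 25 N on the way and leaving the other things on the bench where they are.

Things in the scene. Friction and masses are not known exactly. Their poses are not given: they have to be found in the camera images.
- hook: Loose dark steel snap hook, 22 mm thick in y, 0.55 kg +-25 %, standing on the bench on its flat foot. Origin: on the foot's underside, mid-thickness, z up, x towards the mouth. In its x-z plane (mm): foot x -26..35, z 0..12; spine x -26..-14, z 0..66; bridge x -26..35, z 54..66; nose x 25..35 up to z 24, rounded. Mouth: nose to bridge, z 24..54.
- hook_grip (a point): On the hook's square grip shank, hook x 4, y 0, z 92 mm. The shank stands on the bridge: x -8..16 (24 mm), y -11..11, z 66..118 mm of the hook. Take it from above, best closing on its two x faces with the fingertips just above the bridge (z 66), gripped firmly (80 N or more) because pressing the gate tries to tip the hook in the hand.
- hook_throat (a point): Middle of the hook's throat (hook x 3, y 0, z 35 mm), about where the eye's bar is when the hook stands caught on the cover. The throat lies behind the shut gate: x -14..19, z 12..54 mm of the hook. Its lowest part, behind the nose, is the bend: pulled up, the hook has the 10 mm bar there, its centre 17 mm above the foot's underside.
- gate (a joint): Angle (rad) of the gate, a steel flap 14 mm wide, 6 thick, hinged along y at hook x 22, z 55.5 mm, hanging 30 mm down to z 25, over the nose. 0 = shut; grows as it swings in and up, to 1.2. Sprung shut: 0.07 N m + 0.09 per rad, so the bar presses it with 3 to 12 N if it enters 6 to 12 mm above the nose top (bar centre); higher, it may jam. It drops shut once the bar is nearly at the spine, surely when the hook is then raised (bar into the bend).
- cover_top (a point): Centre of the cover's flat top, under the eye's middle. The lifting eye is a rigid upside-down U of 10 mm round dark bar: level top bar along y, centred over this point; legs at y -24 and 24 mm, with 6 mm tall, 19 mm wide bosses at their feet (29 mm clear). It is set in the cover by a differing, unmeasured amount: bar centre 36 to 47 mm above this point. Feel (touch its top) or see how high.
- cover: Short vessel nozzle with blank cover, fixed: two 180 mm steel flanges, ochre neck between; the eye is on the middle of its top; the hook may come along its +x or -x, foot and nose passing under the bar. Origin: centre of the underside, on the bench. Flat top 70 mm up, radius 90 mm. Six bolt heads, 17 mm wide, 7 tall, on it 76 mm from the centre at 30, 90, 150, 210, 270, 330 degrees from its x axis: 59 mm is free along x.
- hammer: Bystander: a hammer lying on the bench, about 250 mm long; origin under its middle.
- brush: Bystander: a wire brush lying on the bench; origin under its middle.
- flange: Bystander: a loose flat steel ring, 90 mm across, 16 mm high; origin under its centre.
- can: Bystander: a closed can, 60 mm across, 110 mm tall, standing; origin under its centre.
There are look-alikes about, which are no part of the job. Of the things like the hook, leave any that is red; of the rest the smaller one is meant.

How it is judged:
By the outcome, as a careful person would: the job done as asked, in the order asked, and still so for the second after the job is handed in, with the robot touching nothing.
It also fails if it takes over 72 s, if anything falls off the work surface, if the arm or the gripper's body presses on something with over 40 N, if the wrist force passes 120 N, or if a joint passes its speed limit or range.

ROBOT

A 6-joint arm with a two-finger parallel gripper is mounted at the origin on the work surface. World frame = base frame: x ahead of the robot, y to its left, z up, the work surface at z = 0. Lengths are in m, angles in rad, forces in N, time in s.
With the tool pointing down it reaches from about 0.325 to 0.75 m from the base axis. Payload 7.6 kg.
Tool frame: the origin (TCP) lies on the mounting face of the last link; the fingertips stand 173 mm ahead of it and the grasp point (between the pads) lies 155 mm ahead of it (manip.finger_overhang is the distance from the TCP to the fingertips, in m); z points along the fingers, y is the line along which they close (so a half turn about z gives the same grasp; the last joint's range is limited). The gripper opens to 85 mm and grips with 20 to 120 N. Pads are 22 mm wide; open, the fingers measure 114 mm over their backs; the gripper's body (76 mm by 85 mm) begins 54 mm behind the grasp point. The pads swing forward as they close: fully open they stand 13 mm farther back than shut.
Start: joints at [-1.293, 0.052, 1.401, -0, 1.689, -0.07], TCP at [0.179, -0.494, 0.405] pointing down, gripper open.
Joint ranges: [-2.9, 2.9], [-0.91, 2.17], [0.12, 2.37], [-1.06, 4.2], [0.26, 2.73], [-2.93, 2.93]. Speed limits (rad/s): [2.57, 2.57, 3.01, 3.14, 3.14, 3.14].

INTERFACE

Orientations are given as a unit quaternion [x, y, z, w].
In Python, from cell import manip, optics gives the robot as it stands. The module is installed in compiled form; this text tells all that it offers.
- The arm moves only by the tool apply_moves, never from a script. Its argument "rows" is one flat list of numbers, 4 for each row, row after row: the shift along the world's x, y, z in cm, then the turn about the world's z in degrees. In form: [dx, dy, dz, turn, dx, dy, dz, turn, ...]. A call has exactly 8 rows; each row is the pose to reach, as a shift and turn from the pose commanded when the call began; what a row does not reach only later rows make up. A row lasts 1/10 s, in which the tool goes at most 50 mm and 8.59 degrees, less where a joint would pass 70% of its speed; a pose out of reach is approached as far as the arm can. A call with a gripper value outside its range is refused whole. "jaw" is the opening, from 0 (shut) to 1 (fully open), set as the call begins (left out, the last holds). The fingers move at their own pace and stop on an object; "squeeze" is the grip in N (left out, the last holds). Time passes only in rows, so rows that repeat a pose let the fingers close, or fill a call up. It gives the time, the measured TCP pose, the force, the opening and the grip force at its end, in the units of the state.
- manip.state(): the state, without advancing time (a new reading comes with each control period).
- optics.read_camera(name): name is "side" or "top"; returns the picture (384x512x3 uint8, blue, green, red); there is no depth.
- optics.calibration(name): a dict with "fx", "fy", "cx", "cy" (pixels), "origin" and "rotation" of the camera in the world. Camera axes: x right, y down, z forward; pixel columns grow to the right and rows downward; lengths in m; the calibration is good to about 2 mm. A picture is of the moment at which its call begins. calibration takes no time and is no camera call.
- manip.sign_off(): hands the job in; it is judged then, once.
The state is a dict: "time_s": time; "joint_positions": joint angles; "joint_vel": joint speeds; "joint_torque": joint torques, N m; "tcp_pos": TCP position; "tool_rot": TCP orientation; "force": force on the tool from outside, world axes, zero at the start; "wrist_torque": the same for the moment, N m; "finger_gap": finger opening in m; "grasp_force": force on a finger pad.
Only numpy, scipy, OpenCV 4.12 (cv2) and the standard library are available. Lean on these libraries where they do the work, as an engineer would, in place of code of your own. Each camera call takes 0.05 s, during which the arm holds its last target. There are 200 camera calls.

## Working session

There is one attempt and no reset: what is moved stays moved. The work goes in short steps, Python scripts to look and compute and a tool call to move; the robot and the scene stay as the last step left them, time stands still between calls to the robot, and variables do not carry over. Pictures are saved under pics/ and viewed, at most 10 in all, crops included, and the job is handed in when it is done.

Besides the shell and the picture viewer there is one more tool, called after "Call:" in YAML: its name, and indented under it one key for each argument. apply_moves: Moves the arm, as the interface text tells. Its arguments: {"type":"object","properties":{"rows":{"type":"array","items":{"type":"number"}},"jaw":{"type":"number"},"squeeze":{"type":"number"}},"required":["rows"]}

```bash
mkdir -p pics; python3 - <<'E'
from cell import manip, optics
import cv2
for n in("side","top"):
    im=optics.read_camera(n); cv2.imwrite(f"pics/{n}0.png",cv2.resize(im,(800,600),interpolation=cv2.INTER_CUBIC)); cv2.imwrite(f"{n}0_raw.png",im)
    print(n,optics.calibration(n))
print(manip.state(), manip.finger_overhang)
E
```

```text
side {'fx': 492.83411917535415, 'fy': 492.83411917535415, 'cx': 250.20401040371715, 'cy': 188.38384950257122, 'origin': array([ 0.4097275 , -1.14042762,  0.76132057]), 'rotation': array([ 0.86769707, -0.07396287,  0.03011625, -0.49063663])}
top {'fx': 439.6682877407036, 'fy': 439.6682877407036, 'cx': 261.58115700172306, 'cy': 191.37729195585004, 'origin': array([ 0.47599806, -0.00897288,  1.21516551]), 'rotation': array([ 0.71437522, -0.69858225,  0.0253556 , -0.03174857])}
{'time_s': 0.1, 'joint_positions': array([-1.29332612e+00,  5.27772815e-02,  1.40162072e+00, -1.77249466e-05,
        1.68860311e+00, -7.02991293e-02]), 'joint_vel': array([-0.00104316, -0.00221128, -0.00217586, -0.00026921,  0.00098791,
        0.00230592]), 'joint_torque': array([ 7.70291335e-04, -3.82579815e+01, -3.60985959e+01, -7.05900925e-05,
        4.72985950e-03,  1.82890187e-05]), 'tcp_pos': array([ 0.17893418, -0.49353962,  0.40395589]), 'tool_rot': array([ 9.84920050e-01,  1.73008669e-01, -8.15723883e-05, -6.99546356e-04]), 'force': array([0.45512728, 0.11306089, 0.91604152]), 'wrist_torque': array([-0.01649634, -0.02084225, -0.0466936 ]), 'grasp_force': 0.0, 'finger_gap': 0.0854939732420292} 0.1734
```

View pics/top0.png

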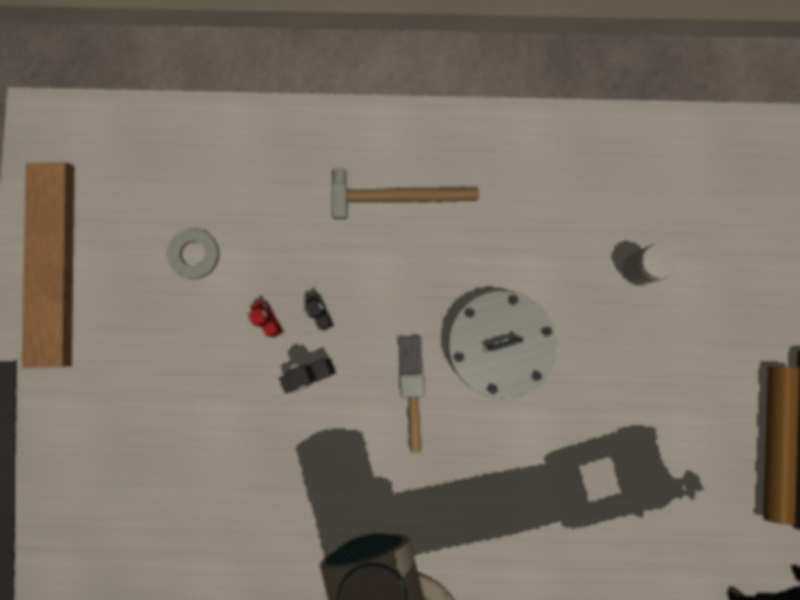

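View pics/side0.png

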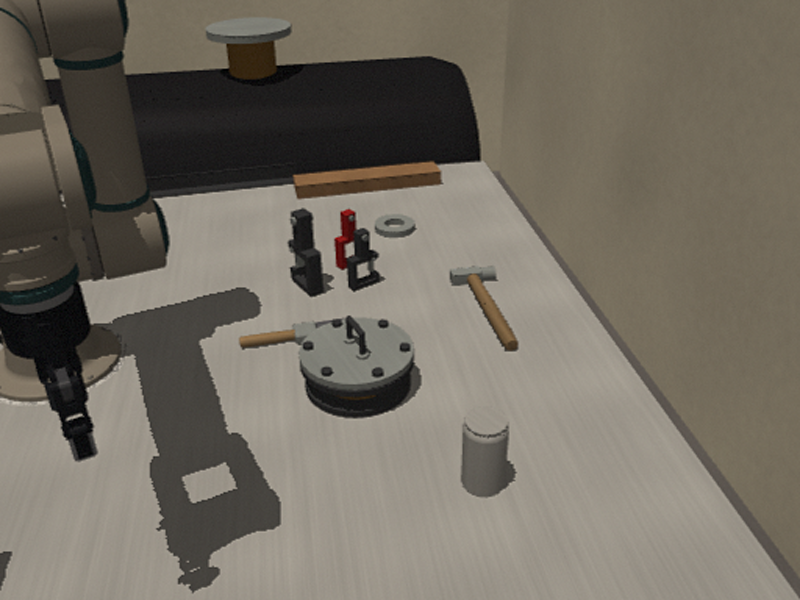

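Hook candidates in the top view (800x600 pixels) are red at (265,317), small dark at (318,309) and large dark at (307,370). Red is excluded and the smaller of the rest is meant, so (318,309), which is (362,258) in the side view. I'll confirm it in an enlarged crop.

```bash
cat > h.py <<'E'
import cv2, numpy as np
from scipy.spatial.transform import Rotation as R
from cell import manip, optics
def cal(n):
    c=optics.calibration(n); return c, R.from_quat(c["rotation"]).as_matrix()
def ray(n,u,v):
    c,M=cal(n); d=M@np.array([(u-c["cx"])/c["fx"],(v-c["cy"])/c["fy"],1]); return c["origin"],d
def plane(n,u,v,z):
    o,d=ray(n,u,v); return o+d*(z-o[2])/d[2]
def proj(n,P):
    c,M=cal(n); p=(np.asarray(P)-c["origin"])@M; return np.array([c["fx"]*p[...,0]/p[...,2]+c["cx"],c["fy"]*p[...,1]/p[...,2]+c["cy"]]).T
def tri(a,b):
    A=np.zeros((3,3));r=np.zeros(3)
    for o,d in(a,b):
        d=d/np.linalg.norm(d);P=np.eye(3)-np.outer(d,d);A+=P;r+=P@o
    return np.linalg.solve(A,r)
E
python3 - <<'E'
from h import *
t=cv2.imread("top0_raw.png"); s=cv2.imread("side0_raw.png")
def crop(im,u,v,w,h,k): return cv2.resize(im[v:v+h,u:u+w],None,fx=k,fy=k,interpolation=cv2.INTER_CUBIC)
a=crop(t,175,170,50,75,8); b=crop(s,180,130,50,75,8)
cv2.imwrite("pics/hk.png",np.hstack([a,b]))
a=crop(t,280,180,80,80,5); b=crop(s,185,195,80,80,5)
cv2.imwrite("pics/cv.png",np.hstack([a,b]))
print(plane("top",502*.64,344*.64,.07), plane("top",318*.64,309*.64,.05))
# bolts dark
hsv=cv2.cvtColor(t,cv2.COLOR_BGR2GRAY)
m=(hsv<90).astype(np.uint8); n,_,st,ce=cv2.connectedComponentsWithStats(m)
for i in range(1,n):
    if 280<ce[i][0]<360 and 180<ce[i][1]<260: print(st[i],ce[i],plane("top",*ce[i],.0735))
E
```

```text
[ 0.49703787 -0.15423958  0.07      ] [0.54978386 0.15658509 0.05      ]
[283 184  39  51 323] [293.3126935  201.69659443] [ 0.54322114 -0.08064931  0.0735    ]
[325 189   7   6  33] [327.90909091 191.3030303 ] [ 0.57229842 -0.1701436   0.0735    ]
[297 197   7   6  30] [300.  199.5] [ 0.54932426 -0.09792272  0.0735    ]
[346 209   7   6  32] [349.4375 211.5625] [ 0.52085185 -0.2264054   0.0735    ]
[309 212  26  13 178] [320.90449438 218.1741573 ] [ 0.5020838  -0.15276429  0.0735    ]
[290 226   7   5  27] [293.18518519 227.96296296] [ 0.4751966  -0.08146635  0.0735    ]
[340 237   7   6  29] [343.         239.89655172] [ 0.4474517  -0.21031764  0.0735    ]
[312 246   6   6  30] [314.63333333 248.36666667] [ 0.42408432 -0.13754882  0.0735    ]
```

View pics/hk.png

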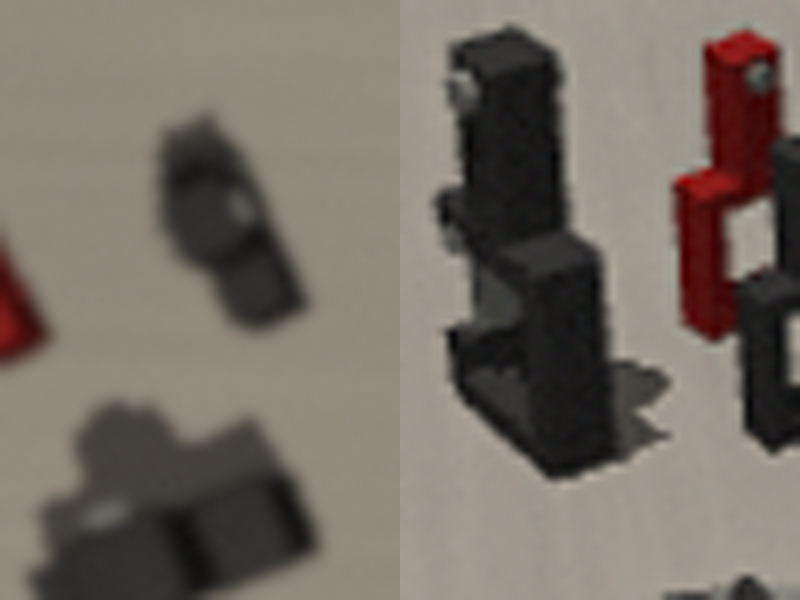

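View pics/cv.png

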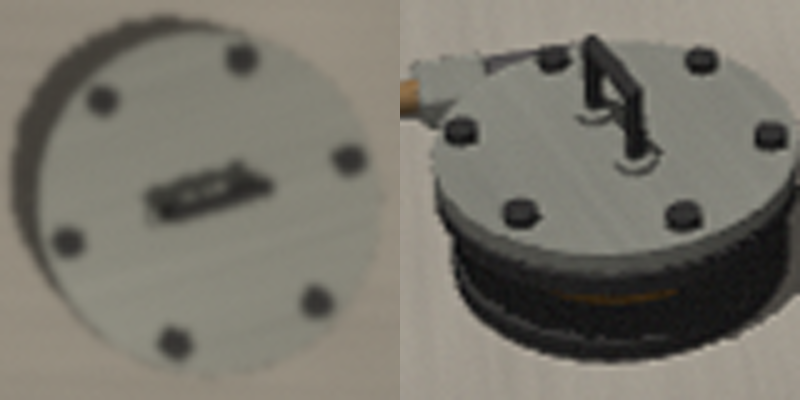

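```bash
python3 - <<'E'
from h import *
t=cv2.imread("top0_raw.png"); s=cv2.imread("side0_raw.png")
def crop(im,u,v,w,h,k): return cv2.resize(im[v:v+h,u:u+w],None,fx=k,fy=k,interpolation=cv2.INTER_CUBIC)
a=crop(t,185,178,33,40,12); b=crop(s,216,144,33,48,12)
o=np.zeros((576,792,3),np.uint8); o[:480,:396]=a; o[:,396:]=b
cv2.imwrite("pics/hk2.png",o)
E
```

```text
(no output)
```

View pics/hk2.png

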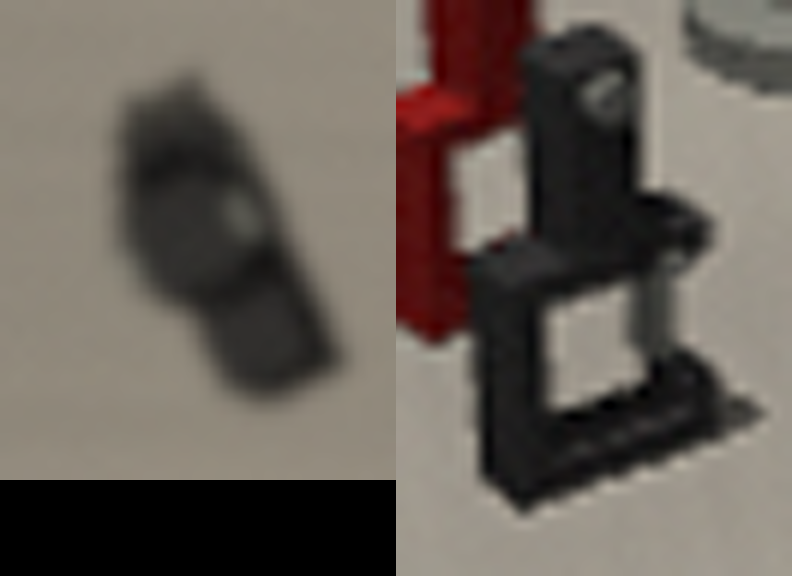

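The small dark hook is confirmed. In the right crop its gate and mouth face right, towards world +x. In the top crop the shank top is at (188,230), and in the side crop the foot's near edge runs (522,510) to (715,425).

```bash
python3 - <<'E'
from h import *
a=plane("side",216+126/12-.5,144+510/12-.5,0); b=plane("side",216+319/12-.5,144+425/12-.5,0)
print(a,b,np.linalg.norm(b-a)); d=b-a; print("yaw side",np.degrees(np.arctan2(d[1],d[0])))
c=plane("top",185+190/12-.5,178+228/12-.5,.118); print("shanktop",c)
# silhouette of whole hook in top: long edges
e1=plane("top",185+262/12,178+400/12,.066); e2=plane("top",185+340/12,178+365/12,.066); print("bridge spine edge",e1,e2,(e1+e2)/2)
B=np.array([[.57229842,-.1701436],[.54932426,-.09792272],[.52085185,-.2264054],[.4751966,-.08146635],[.4474517,-.21031764],[.42408432,-.13754882]])
c0=B.mean(0); D=B-c0; an=np.degrees(np.arctan2(D[:,1],D[:,0])); print("cover",c0,np.linalg.norm(D,axis=1),an%60)
# test hook pose
for th in (28,30):
  t=np.radians(th); X=np.array([np.cos(t),np.sin(t),0]);Y=np.array([-X[1],X[0],0])
  p0=a+.026*X+.011*Y; p1=b-.035*X+.011*Y; p=(p0+p1)/2
  print(th,p, "grip",p+.004*X, "top-proj shank", proj("top",p+.004*X+[0,0,.118]))
  print("spine/bridge mid top", p-.026*X)
E
```

```text
[0.52406523 0.13519183 0.        ] [0.57794977 0.16814966 0.        ] 0.06316456210637535
yaw side 31.45153422835109
shanktop [0.54846113 0.15501538 0.118     ]
bridge spine edge [0.51340597 0.14445174 0.066     ] [0.5214119  0.12768084 0.066     ] [0.51740894 0.13606629 0.066     ]
cover [ 0.49820119 -0.15396742] [0.07584239 0.07585893 0.07589673 0.07606324 0.07583441 0.07591364] [47.68496465 47.6294363  47.36396115 47.60423408 47.99352779 47.50936783]
28 [0.54187005 0.15927055 0.        ] grip [0.54540184 0.16114843 0.        ] top-proj shank [197.84647472 197.66468284]
spine/bridge mid top [0.51891341 0.14706428 0.        ]
30 [0.54161039 0.15894702 0.        ] grip [0.54507449 0.16094702 0.        ] top-proj shank [197.9222871  197.79689888]
spine/bridge mid top [0.51909373 0.14594702 0.        ]
```

```bash
python3 - <<'E'
from h import *
# large hook shank top: side crop hk (500,50)-> /8 ; top crop hk (110,560)
p=tri(ray("side",180+(505-400)/8-.5,130+50/8-.5),ray("top",175+110/8-.5,170+565/8-.5)); print("large top",p)
print("large bridge", plane("top",175+230/8,170+535/8,.08))
p=tri(ray("side",180+(742-400)/8-.5,130+45/8-.5),ray("top",265*.64,312*.64)); print("red",p)
# small shank top from both
print("small",tri(ray("side",216+(585-396)/12-.5,144+45/12-.5),ray("top",185+190/12-.5,178+228/12-.5)))
E
```

```text
large top [0.43944525 0.17476793 0.15639132]
large bridge [0.44714712 0.14836787 0.08      ]
red [0.53392736 0.23061336 0.12448837]
small [0.54789376 0.15502011 0.11823056]
```

Call:
apply_moves:
  rows: [2,3.5,0,6,6,10.5,0,14,10,17.5,0,22,14,24.5,0,30,18,31.5,0,38,22,38.5,0,46,25,44,0,53,27,47.5,0,58]
  jaw: 0.6
  squeeze: 100

```text
time_s: 0.9
tcp_pos: [0.3725, -0.1524, 0.4046]
tool_rot: [0.776, 0.631, 0.0, 0.0]
force: [1.4, -1.2, 1.0]
finger_gap: 0.0517
grasp_force: 0.0
```

Call:
apply_moves:
  rows: [3,5,0,8,6,10.5,0,16,8.5,15,0,24,9.9,17.4,0,32,9.9,17.4,0,38,9.9,17.4,0,41,9.9,17.4,0,41,9.9,17.4,0,41]

```text
time_s: 1.7
tcp_pos: [0.4711, 0.0194, 0.4045]
tool_rot: [0.509, 0.861, -0.0, -0.0]
force: [-0.5, -0.6, 0.6]
finger_gap: 0.051
grasp_force: 0.0
```

Call:
apply_moves:
  rows: [2,3.5,0,0,4.5,8,0,0,6.5,11.5,0,0,7.7,13.5,0,0,7.7,13.5,-3,0,7.7,13.5,-6,0,7.7,13.5,-8,0,7.7,13.5,-8,0]

```text
time_s: 2.5
tcp_pos: [0.5476, 0.154, 0.3211]
tool_rot: [0.509, 0.861, -0.002, -0.002]
force: [-1.2, 0.3, 0.6]
finger_gap: 0.0514
grasp_force: 0.0
```

```bash
python3 - <<'E'
from h import *
print(manip.state()["tcp_pos"])
o=[]
for n,(u,v) in (("side",(195,95)),("top",(165,150))):
    im=optics.read_camera(n); o.append(cv2.resize(im[v:v+100,u:u+66],None,fx=6,fy=6,interpolation=cv2.INTER_CUBIC))
cv2.imwrite("pics/pre.png",np.hstack(o))
E
```

```text
[0.54761318 0.15401719 0.32106386]
```

View pics/pre.png

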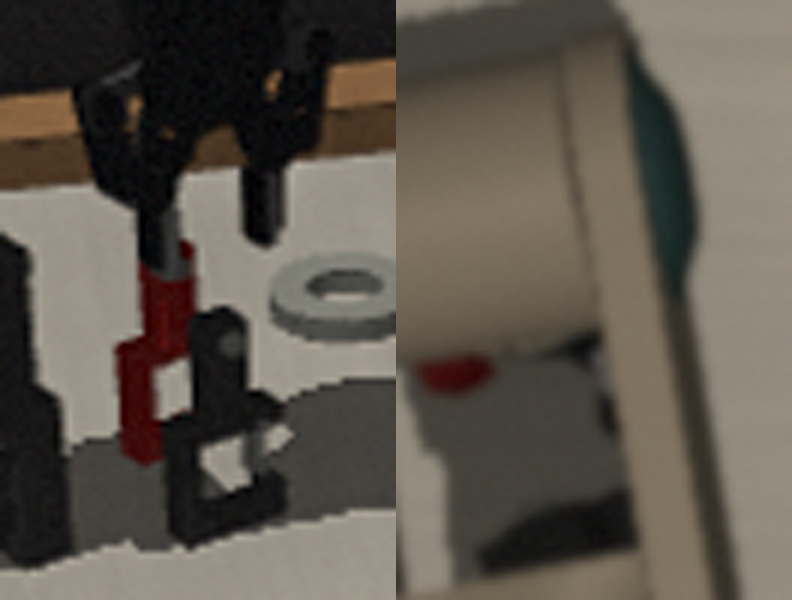

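The fingers, at (160,270) and (262,240) in the crop, straddle the shank top at (220,320). I'll descend.

Call:
apply_moves:
  rows: [0,0,-2,0,0,0,-4,0,0,0,-5,0,0,0,-6,0,0,0,-7,0,0,0,-7.6,0,0,0,-7.6,0,0,0,-7.6,0]

```text
time_s: 3.4
tcp_pos: [0.5483, 0.1546, 0.2492]
tool_rot: [0.508, 0.861, 0.0, 0.0]
force: [-0.1, 0.3, -0.2]
finger_gap: 0.0513
grasp_force: 0.0
```

Call:
apply_moves:
  rows: [0,0,0,0,0,0,0,0,0,0,0,0,0,0,0,0,0,0,0,0,0,0,0,0,0,0,0,0,0,0,0,0]
  jaw: 0
  squeeze: 100

```text
time_s: 4.2
tcp_pos: [0.5484, 0.1546, 0.2496]
tool_rot: [0.508, 0.861, 0.001, 0.001]
force: [0.1, -0.0, 5.8]
finger_gap: 0.0231
grasp_force: 98.2
```

```bash
python3 -c "
from h import *
s=manip.state();print(s)"
```

```text
{'time_s': 4.2, 'joint_positions': array([ 2.10000346e-01,  2.79974808e-01,  1.46155944e+00,  2.14227039e-05,
        1.39824064e+00, -2.94835439e-01]), 'joint_vel': array([ 8.69488178e-05, -4.43736367e-04,  9.29372928e-04, -4.51196280e-04,
       -2.27709470e-04,  7.99618145e-04]), 'joint_torque': array([-1.75141823e-02, -4.17257130e+01, -3.08192432e+01,  2.08292442e-02,
        2.98755441e-02,  2.58654618e-03]), 'tcp_pos': array([0.54841705, 0.15462233, 0.24959851]), 'tool_rot': array([5.08103857e-01, 8.61295329e-01, 6.22618925e-04, 6.62212041e-04]), 'force': array([ 0.07722576, -0.04570768,  5.83197014]), 'wrist_torque': array([-0.01607046,  0.04392738, -0.00043299]), 'grasp_force': 98.16877018771265, 'finger_gap': 0.023054789751612036}
```

Call:
apply_moves:
  rows: [0,0,0,0,0,0,0,0,0,0,0,0,0,0,0,0,0,0,-0.3,0,0,0,-0.6,0,0,0,-0.8,0,0,0,-0.8,0]
  jaw: 0.5

```text
time_s: 5.0
tcp_pos: [0.548, 0.1545, 0.2401]
tool_rot: [0.508, 0.861, -0.0, -0.0]
force: [0.3, 0.5, -0.5]
finger_gap: 0.0423
grasp_force: 0.0
```

Call:
apply_moves:
  rows: [0,0,0,0,0,0,0,0,0,0,0,0,0,0,0,0,0,0,0,0,0,0,0,0,0,0,0,0,0,0,0,0]
  jaw: 0
  squeeze: 115

```text
time_s: 5.8
tcp_pos: [0.5483, 0.1546, 0.241]
tool_rot: [0.508, 0.861, 0.0, 0.0]
force: [1.6, 1.3, 2.2]
finger_gap: 0.0225
grasp_force: 112.7
```

Call:
apply_moves:
  rows: [0,0,0.2,0,0,0,0.6,0,0,0,1.2,0,0,0,2,0,0,0,3,0,0,0,4,0,0,0,5,0,0,0,5,0]

```text
time_s: 6.6
tcp_pos: [0.5486, 0.1546, 0.2932]
tool_rot: [0.508, 0.861, 0.001, 0.002]
force: [0.7, -0.4, -4.8]
finger_gap: 0.0226
grasp_force: 112.7
```

```bash
python3 - <<'E'
from h import *
s=manip.state();print(s["tcp_pos"],s["force"],s["wrist_torque"],s["finger_gap"])
im=optics.read_camera("side"); cv2.imwrite("side1_raw.png",im)
cv2.imwrite("pics/lift.png",cv2.resize(im[100:200,195:275],None,fx=6,fy=6,interpolation=cv2.INTER_CUBIC))
E
```

```text
[0.54855051 0.15464761 0.29322026] [ 0.74971825 -0.36930305 -4.78590162] [ 0.01288731 -0.06902442  0.01260945] 0.022550560507468658
```

View pics/lift.png

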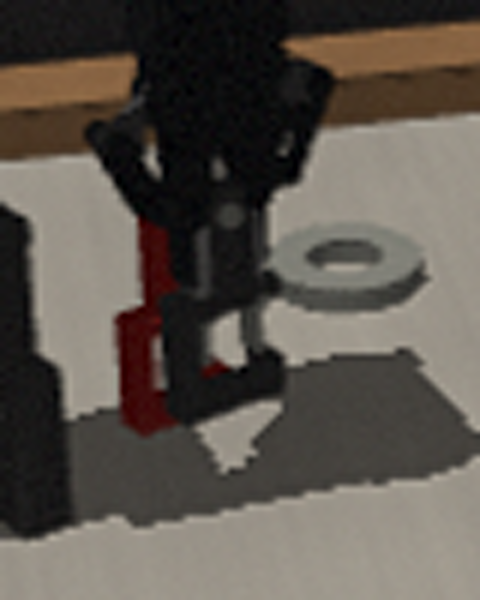

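The hook is held level in the side crop, with its foot at (230,400), and weighs about 5 N. Next I'll estimate the bar's height and carry the hook over the eye.

```bash
python3 - <<'E'
from h import *
c=np.array([.4982,-.1540]); t=np.radians(17.6); Y=np.array([-np.sin(t),np.cos(t)])
for b in (36,41.5,47):
    P=np.array([[*(c+k*Y),.07+b/1000] for k in (-.024,0,.024)]); print(b,proj("side",P).round(1).tolist(),proj("top",P).round(1).tolist())
g=cv2.cvtColor(cv2.imread("side0_raw.png"),cv2.COLOR_BGR2GRAY)
print(g[200:232,220:238])
E
```

```text
36 [[231.5, 214.7], [227.3, 209.8], [223.2, 205.0]] [[332.1, 216.8], [323.0, 219.5], [313.9, 222.2]]
41.5 [[231.4, 212.8], [227.2, 207.9], [223.1, 203.1]] [[332.5, 216.7], [323.3, 219.4], [314.1, 222.1]]
47 [[231.3, 210.8], [227.1, 205.9], [223.0, 201.2]] [[332.8, 216.7], [323.6, 219.4], [314.4, 222.1]]
[[156 156 159 155 156 155 154 156 154 155 154 154 154 154 156 156 153 154]
 [158 159 154 151 152 157 156 156 156 156 156 155 154 155 156 156 157 154]
 [159 143  86  46 101 155 158 154 156 155 156 154 153 155 156 157 155 153]
 [132  93  42  50  52  91 138 139 141 140 140 138 135 135 140 148 145 141]
 [112  68  41  51  50  57  95 130 130 126 127 126 126 128 128 128 129 129]
 [124  66  30  46  53  49  57  97 131 131 129 126 128 128 130 129 131 129]
 [125  68  25  36  46  51  49  54  97 130 131 128 127 128 129 126 128 131]
 [129  94  21  27  38  50  52  50  52  90 130 129 129 128 129 128 128 128]
 [127  91  24  26  25  40  47  52  47  61 112 132 129 127 127 128 129 127]
 [126  90  24  25  19  28  47  48  51  48  80 132 129 128 127 126 127 127]
 [127  92  23  29  18  52  79  42  51  52  49
[... 905 characters left out ...]
 26  27  82 128 132 130]
 [128 129 128 128 129 129 130 127 127 116  48  30  20  24  40  82 128 130]
 [128 128 130 127 128 128 130 129 129 117  42  27  23  23  42  56  78 127]
 [128 129 130 127 129 128 128 131 133 122  45  25  24  29  66  82  52  87]
 [127 129 129 130 127 126 130 130 132 125  74  39  44  70 119 118  89 131]
 [130 128 126 128 128 126 129 121 106 134 131 109 119 138 122  78  84 130]
 [132 130 128 129 130 129 129 120  85  84 115 124 117  95  81  75 120 130]
 [133 130 128 125 129 129 129 131 121  88  81  80  72  67  77 109 133 126]
 [129 134 129 128 127 129 131 129 132 127 118 118 109 120 131 130 131 129]
 [129 130 132 128 127 128 127 127 129 130 132 134 134 131 129 127 128 130]]
```

Call:
apply_moves:
  rows: [0,0,2,0,0,-0.5,5,0,-0.5,-3,8,-2,-1,-7,10,-4,-2,-11,11,-6,-2.5,-15,11,-8,-3.5,-19,11,-11.3,-4,-22,11,-11.3]

```text
time_s: 7.45
tcp_pos: [0.5073, -0.0675, 0.4003]
tool_rot: [0.592, 0.806, -0.0, -0.0]
force: [0.1, 1.4, -6.1]
finger_gap: 0.0224
grasp_force: 113.9
```

Call:
apply_moves:
  rows: [-0.2,-3,0,0,-0.5,-5.5,0,0,-0.9,-8,0,0,-0.9,-8.7,-1,0,-0.9,-8.7,-2,0,-0.9,-8.7,-2.6,0,-0.9,-8.7,-3,0,-0.9,-8.7,-3,0]

```text
time_s: 8.25
tcp_pos: [0.4993, -0.1516, 0.3698]
tool_rot: [0.59, 0.807, -0.0, -0.001]
force: [-0.6, 0.6, -4.9]
finger_gap: 0.023
grasp_force: 113.9
```

```bash
python3 -c "
from h import *
s=manip.state();print(s['tcp_pos'],s['force'],s['wrist_torque'],np.degrees(R.from_quat(s['tool_rot']).as_matrix()[:2,1]@[1,1j] and np.angle(R.from_quat(s['tool_rot']).as_matrix()[:2,1]@[1,1j])))"
```

```text
[ 0.49925082 -0.15156103  0.36979308] [-0.62516891  0.62508758 -4.91896033] [-0.00398659 -0.03380822 -0.00931139] 17.701165165437104
```

Call:
apply_moves:
  rows: [-0.1,-0.2,-0.2,0,-0.1,-0.2,-0.4,0,-0.1,-0.2,-0.5,0,-0.1,-0.2,-0.6,0,-0.1,-0.2,-0.7,0,-0.1,-0.2,-0.8,0,-0.1,-0.2,-0.9,0,-0.1,-0.2,-0.9,0]

```text
time_s: 9.05
tcp_pos: [0.4981, -0.1544, 0.3616]
tool_rot: [0.59, 0.807, -0.0, -0.0]
force: [0.6, -0.1, -6.3]
finger_gap: 0.0227
grasp_force: 113.9
```

Call:
apply_moves:
  rows: [0,0,-0.05,0,0,0,-0.1,0,0,0,-0.15,0,0,0,-0.2,0,0,0,-0.25,0,0,0,-0.3,0,0,0,-0.3,0,0,0,-0.3,0]

```text
time_s: 9.85
tcp_pos: [0.4982, -0.1544, 0.3587]
tool_rot: [0.59, 0.807, 0.0, 0.0]
force: [0.3, -0.2, -5.8]
finger_gap: 0.0227
grasp_force: 113.9
```

Call:
apply_moves:
  rows: [0,0,-0.05,0,0,0,-0.1,0,0,0,-0.15,0,0,0,-0.2,0,0,0,-0.2,0,0,0,-0.2,0,0,0,-0.2,0,0,0,-0.2,0]

```text
time_s: 10.65
tcp_pos: [0.4982, -0.1545, 0.3576]
tool_rot: [0.59, 0.807, 0.0, 0.001]
force: [-3.0, 0.7, 5.8]
finger_gap: 0.0226
grasp_force: 115.4
```

Call:
apply_moves:
  rows: [0,0,-0.05,0,0,0,-0.1,0,0,0,-0.15,0,0,0,-0.2,0,0,0,-0.2,0,0,0,-0.2,0,0,0,-0.2,0,0,0,-0.2,0]

```text
time_s: 11.45
tcp_pos: [0.4981, -0.1545, 0.3576]
tool_rot: [0.59, 0.807, 0.0, 0.001]
force: [-7.0, 2.3, 15.8]
finger_gap: 0.0229
grasp_force: 116.7
```

Call:
apply_moves:
  rows: [0,0,0.5,0,0,0,1,0,0,0,1.4,0,-1.4,-0.45,1.4,0,-2.8,-0.9,1.4,0,-4.2,-1.35,1.4,0,-5.2,-1.65,1.4,0,-5.2,-1.65,1.4,0]

```text
time_s: 12.25
tcp_pos: [0.4455, -0.1712, 0.3685]
tool_rot: [0.591, 0.807, -0.0, -0.0]
force: [-0.0, 0.2, -5.3]
finger_gap: 0.0228
grasp_force: 114.3
```

Call:
apply_moves:
  rows: [0,0,-1,0,0,0,-2,0,0,0,-3,0,0,0,-4,0,0,0,-4.6,0,0,0,-4.8,0,0,0,-4.8,0,0,0,-4.8,0]

```text
time_s: 13.05
tcp_pos: [0.4463, -0.171, 0.3212]
tool_rot: [0.59, 0.807, 0.0, 0.0]
force: [-0.2, -1.2, -5.8]
finger_gap: 0.0223
grasp_force: 114.4
```

```bash
python3 - <<'E'
from h import *
s=manip.state();print(s["tcp_pos"],s["force"],s["wrist_torque"],s["tool_rot"])
c=np.array([.4982,-.1540]); t=np.radians(17.6); X=np.array([np.cos(t),np.sin(t)]);Y=np.array([-X[1],X[0]]); d=s["tcp_pos"][:2]-c
print(d@X,d@Y)
im=optics.read_camera("side"); cv2.imwrite("side2_raw.png",im)
a=cv2.resize(im[170:270,175:275],None,fx=6,fy=6,interpolation=cv2.INTER_CUBIC)
cv2.imwrite("pics/app.png",a)
E
```

```text
[ 0.44625759 -0.17098836  0.32119172] [-0.21219428 -1.16462771 -5.81798609] [-0.00123454  0.00775778 -0.03850878] [5.90419098e-01 8.07096688e-01 1.03337455e-04 4.63014703e-04]
-0.05464779178201766 -0.00048732709437978867
```

View pics/app.png

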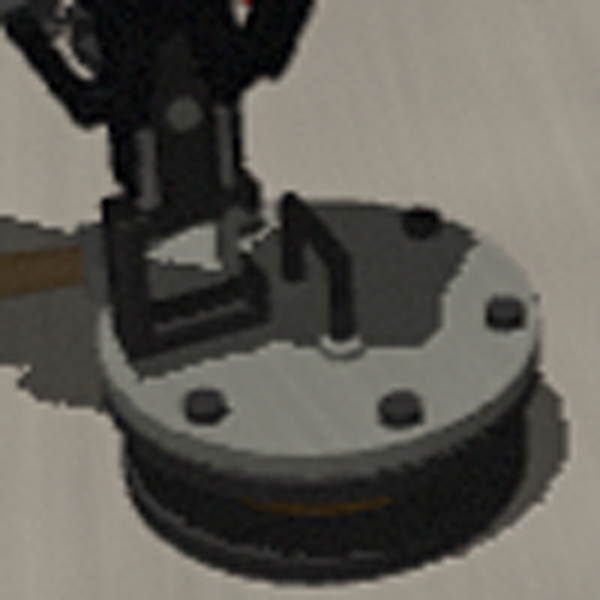

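The nose points at the eye, with the gate at (230,235) and the bar at (320,230) in the crop. I'll push in.

Call:
apply_moves:
  rows: [0.4,0.1,-0.1,0,0.8,0.25,-0.1,0,1.2,0.35,-0.1,0,1.5,0.45,-0.1,0,1.8,0.55,-0.1,0,2.1,0.65,-0.1,0,2.3,0.7,-0.1,0,2.4,0.75,-0.1,0]

```text
time_s: 13.9
tcp_pos: [0.4703, -0.1634, 0.3197]
tool_rot: [0.59, 0.807, 0.0, 0.0]
force: [0.5, 0.2, -5.9]
finger_gap: 0.0225
grasp_force: 114.4
```

Call:
apply_moves:
  rows: [0.1,0.05,0,0,0.2,0.05,0,0,0.3,0.1,0,0,0.4,0.1,0,0,0.5,0.15,0,0,0.6,0.2,0,0,0.7,0.2,0,0,0.8,0.25,0,0]

```text
time_s: 14.7
tcp_pos: [0.4781, -0.161, 0.3197]
tool_rot: [0.591, 0.807, -0.0, -0.0]
force: [-4.4, -1.0, -3.8]
finger_gap: 0.0229
grasp_force: 114.5
```

Call:
apply_moves:
  rows: [0.15,0.05,0,0,0.3,0.1,0,0,0.45,0.15,0,0,0.6,0.2,0,0,0.75,0.25,0,0,0.9,0.3,0,0,1.05,0.35,0,0,1.2,0.4,0,0]

```text
time_s: 15.5
tcp_pos: [0.49, -0.157, 0.3192]
tool_rot: [0.591, 0.807, -0.001, -0.001]
force: [-8.1, -3.0, -4.6]
finger_gap: 0.0226
grasp_force: 114.5
```

Call:
apply_moves:
  rows: [0.15,0.05,0,0,0.3,0.1,0,0,0.4,0.13,0,0,0.5,0.16,0,0,0.6,0.19,0,0,0.7,0.22,0,0,0.8,0.25,0,0,0.9,0.28,0,0]

```text
time_s: 16.3
tcp_pos: [0.4991, -0.1541, 0.3198]
tool_rot: [0.59, 0.807, -0.0, -0.0]
force: [-5.6, -0.4, -2.5]
finger_gap: 0.0226
grasp_force: 114.6
```

Call:
apply_moves:
  rows: [0.15,0.05,0,0,0.3,0.1,0,0,0.45,0.14,0,0,0.55,0.17,0,0,0.65,0.2,0,0,0.75,0.23,0,0,0.85,0.26,0,0,0.85,0.26,0,0]

```text
time_s: 17.1
tcp_pos: [0.5077, -0.1514, 0.3191]
tool_rot: [0.59, 0.807, -0.0, -0.0]
force: [0.6, -0.0, -5.5]
finger_gap: 0.0226
grasp_force: 114.2
```

Call:
apply_moves:
  rows: [0,0,0.2,0,0,0,0.4,0,0,0,0.6,0,0,0,0.8,0,0,0,1,0,0,0,1.2,0,0,0,1.3,0,0,0,1.3,0]

```text
time_s: 17.9
tcp_pos: [0.5077, -0.1515, 0.333]
tool_rot: [0.59, 0.807, 0.0, 0.0]
force: [-0.1, -1.0, -6.1]
finger_gap: 0.0227
grasp_force: 114.2
```

Call:
apply_moves:
  rows: [-0.1,-0.03,0,0,-0.2,-0.06,0,0,-0.3,-0.1,0,0,-0.4,-0.13,0,0,-0.5,-0.16,0,0,-0.6,-0.19,0,0,-0.7,-0.22,0,0,-0.7,-0.22,0,0]

```text
time_s: 18.7
tcp_pos: [0.5006, -0.1537, 0.3327]
tool_rot: [0.59, 0.807, 0.0, 0.0]
force: [-0.1, -0.4, -5.7]
finger_gap: 0.0227
grasp_force: 114.2
```

```bash
python3 - <<'E'
from h import *
s=manip.state();print(s["tcp_pos"],s["force"],s["wrist_torque"])
im=optics.read_camera("side")
cv2.imwrite("pics/caught.png",cv2.resize(im[175:235,195:260],None,fx=10,fy=10,interpolation=cv2.INTER_CUBIC))
E
```

```text
[ 0.5005563  -0.15374716  0.33274493] [-0.07541068 -0.38326344 -5.68794779] [-0.02969818 -0.00820937  0.02006423]
```

View pics/caught.png

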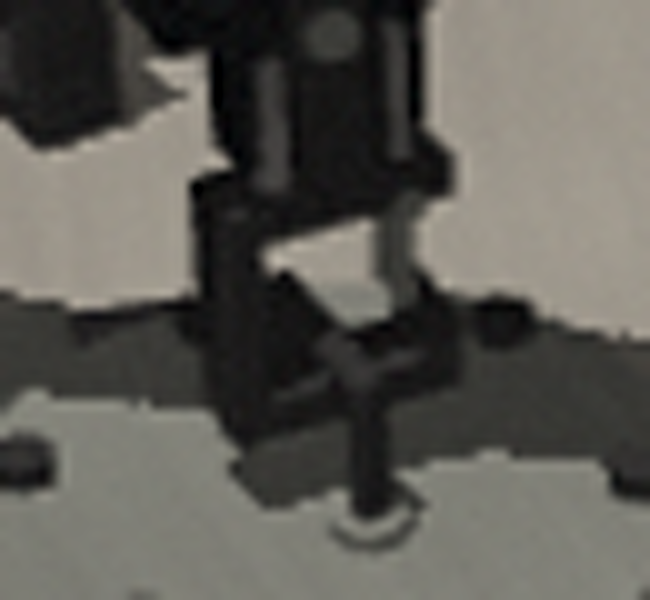

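The gate, at (395,250), hangs straight and shut, and the bar at (350,350) is behind it. Next is the pull test.

Call:
apply_moves:
  rows: [0,0,0.1,0,0,0,0.2,0,0,0,0.25,0,0,0,0.3,0,0,0,0.35,0,0,0,0.4,0,0,0,0.4,0,0,0,0.4,0]

```text
time_s: 19.55
tcp_pos: [0.5007, -0.1537, 0.336]
tool_rot: [0.59, 0.807, 0.0, -0.0]
force: [2.6, -1.0, -12.8]
finger_gap: 0.0227
grasp_force: 113.4
```

Call:
apply_moves:
  rows: [0,0,0.05,0,0,0,0.1,0,0,0,0.15,0,0,0,0.15,0,0,0,0.15,0,0,0,0.15,0,0,0,0.15,0,0,0,0.15,0]

```text
time_s: 20.35
tcp_pos: [0.5007, -0.1537, 0.3362]
tool_rot: [0.59, 0.807, -0.0, -0.001]
force: [6.8, -2.2, -22.6]
finger_gap: 0.0225
grasp_force: 113.6
```

Call:
apply_moves:
  rows: [0,0,0,0,0,0,0,0,0,0,0,0,0,0,0,0,0,0,0,0,0,0,0,0,0,0,0,0,0,0,0,0]

```text
time_s: 21.15
tcp_pos: [0.5007, -0.1537, 0.3362]
tool_rot: [0.59, 0.807, -0.0, -0.001]
force: [6.0, -2.1, -22.4]
finger_gap: 0.0226
grasp_force: 113.6
```

Call:
apply_moves:
  rows: [0,0,-0.03,0,0,0,-0.03,0,0,0,-0.03,0,0,0,-0.03,0,0,0,-0.03,0,0,0,-0.03,0,0,0,-0.03,0,0,0,-0.03,0]

```text
time_s: 21.95
tcp_pos: [0.5007, -0.1537, 0.3362]
tool_rot: [0.59, 0.807, -0.0, -0.001]
force: [5.9, -2.1, -21.3]
finger_gap: 0.0226
grasp_force: 113.8
```

Call:
apply_moves:
  rows: [0,0,0,0,0,0,0,0,0,0,0,0,0,0,0,0,0,0,0,0,0,0,0,0,0,0,0,0,0,0,0,0]

```text
time_s: 22.75
tcp_pos: [0.5007, -0.1537, 0.3362]
tool_rot: [0.59, 0.807, -0.0, -0.001]
force: [6.1, -1.7, -21.3]
finger_gap: 0.0232
grasp_force: 113.8
```

Call:
apply_moves:
  rows: [0,0,-0.2,0,0,0,-0.5,0,0,0,-0.8,0,0,0,-1.2,0,0,0,-1.6,0,0,0,-2,0,0,0,-2.3,0,0,0,-2.4,0]

```text
time_s: 23.55
tcp_pos: [0.5006, -0.1537, 0.3134]
tool_rot: [0.59, 0.807, -0.0, -0.0]
force: [-0.4, 0.3, -6.0]
finger_gap: 0.023
grasp_force: 116.0
```

Call:
apply_moves:
  rows: [0,0,-0.03,0,0,0,-0.06,0,0,0,-0.1,0,0,0,-0.13,0,0,0,-0.16,0,0,0,-0.2,0,0,0,-0.2,0,0,0,-0.2,0]

```text
time_s: 24.35
tcp_pos: [0.5007, -0.1537, 0.3119]
tool_rot: [0.59, 0.807, 0.0, 0.0]
force: [-0.2, 0.2, -5.6]
finger_gap: 0.0226
grasp_force: 116.0
```

Call:
apply_moves:
  rows: [0,0,-0.02,0,0,0,-0.04,0,0,0,-0.06,0,0,0,-0.08,0,0,0,-0.1,0,0,0,-0.12,0,0,0,-0.12,0,0,0,-0.12,0]

```text
time_s: 25.15
tcp_pos: [0.5007, -0.1537, 0.311]
tool_rot: [0.59, 0.807, 0.0, 0.0]
force: [-0.5, 0.5, -2.5]
finger_gap: 0.0228
grasp_force: 116.4
```

Call:
apply_moves:
  rows: [0,0,-0.03,0,0,0,-0.05,0,0,0,-0.05,0,0,0,-0.05,0,0,0,-0.05,0,0,0,-0.05,0,0,0,-0.05,0,0,0,-0.05,0]

```text
time_s: 25.95
tcp_pos: [0.5007, -0.1538, 0.311]
tool_rot: [0.59, 0.807, 0.0, 0.001]
force: [-2.5, 1.0, 5.3]
finger_gap: 0.023
grasp_force: 117.5
```

Call:
apply_moves:
  rows: [0,0,0,0,0,0,0,0,0,0,0,0,0,0,0,0,0,0,0,0,0,0,0,0,0,0,0,0,0,0,0,0]
  jaw: 0.6
  squeeze: 20

```text
time_s: 26.75
tcp_pos: [0.5007, -0.1537, 0.3102]
tool_rot: [0.59, 0.807, 0.0, 0.0]
force: [0.2, -0.4, 0.0]
finger_gap: 0.0513
grasp_force: 0.0
```

Call:
apply_moves:
  rows: [0,0,0.5,0,0,0,1.5,0,0,0,3,0,0,0,5,0,0,0,7,0,0,0,9,0,0,0,11,0,0,0,13,0]

```text
time_s: 27.55
tcp_pos: [0.5004, -0.1536, 0.4428]
tool_rot: [0.59, 0.807, 0.0, 0.001]
force: [0.3, 0.6, 0.1]
finger_gap: 0.0509
grasp_force: 0.0
```

Call:
apply_moves:
  rows: [-3,0,0,0,-6,0,0,0,-9,0,0,0,-11,0,0,0,-11,0,0,0,-11,0,0,0,-11,0,0,0,-11,0,0,0]

```text
time_s: 28.35
tcp_pos: [0.3912, -0.1537, 0.4403]
tool_rot: [0.59, 0.807, 0.0, -0.0]
force: [0.1, -0.7, -0.3]
finger_gap: 0.0513
grasp_force: 0.0
```

```bash
python3 - <<'E'
from h import *
s=manip.state();print(s["tcp_pos"],s["force"],s["time_s"])
im=optics.read_camera("side")
a=cv2.resize(im[165:245,190:270],(560,560),interpolation=cv2.INTER_CUBIC)
b=cv2.resize(im,(240,180)); o=np.zeros((560,800,3),np.uint8); o[:,:560]=a; o[:180,560:]=b; o[200:380,560:]=cv2.resize(optics.read_camera("top"),(240,180))
cv2.imwrite("pics/end.png",o)
E
```

```text
[ 0.39122259 -0.1537095   0.44026438] [ 0.0732533  -0.71397628 -0.27105806] 28.35
```

View pics/end.png

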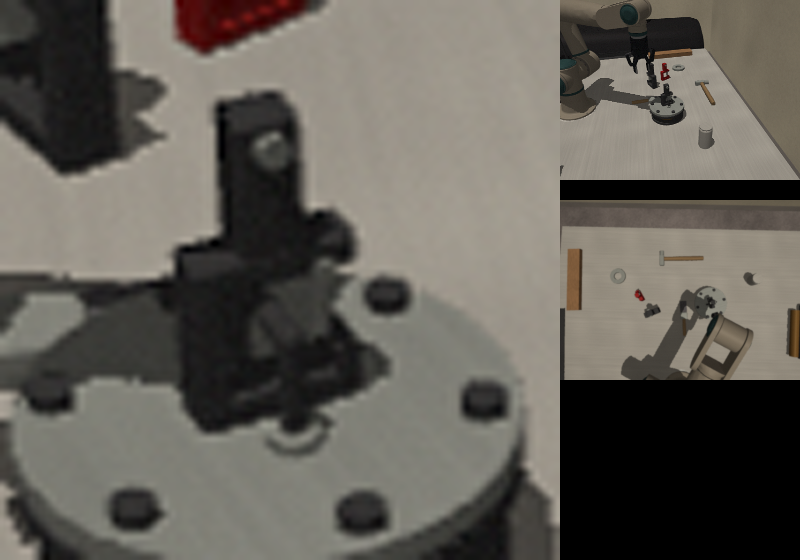

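The hook stands upright and free on the cover. Its shank is at (255,160) in the crop, the bar is in the throat at (295,350), and nothing else has moved. I'll hand it in.

```bash
python3 -c "
from cell import manip
print(manip.sign_off())"
```

```text
the job is handed in; nothing more can be done
None
```

The snap hook is on the eye with the bar behind the gate, which was seen shut just before the pull test; it held about 15–17 N upward for over 2 s, now stands by itself on the cover, and the job is handed in at about 28 s.

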